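Gauge the gap in the dairy bench's plate pack

ROBOT

A 6-joint arm with a two-finger parallel gripper is mounted at the origin on the work surface. World frame = base frame: x ahead of the robot, y to its left, z up, the work surface at z = 0. Lengths are in mm, angles in rad, forces in N, time in s.
With the tool pointing down it reaches from about 300 to 775 mm from the base axis. Payload 14.6 kg.
Tool frame: the origin (TCP) lies between the finger pads; the fingertips stand ahead of it and the grasp point (between the pads) lies 11 mm behind it (manip.finger_overhang is the z of the fingertips in the tool frame, in mm); z points along the fingers, y is the line along which they close (so a half turn about z gives the same grasp; the last joint's range is limited). The gripper opens to 94 mm and grips with 3 to 60 N. Pads are 16 mm wide; open, the fingers measure 119 mm over their backs; the gripper's body (75 mm by 177 mm) begins 78 mm behind the grasp point.
Start: joints at [-1.34, 0.3, 1.521, -0, 1.321, -0.067], TCP at [161.373, -525.783, 187.946] pointing down, gripper open.
Joint ranges: [-3.03, 3.03], [-0.79, 2.21], [0.23, 2.52], [-1.04, 4.18], [0, 3.07], [-2.55, 2.55]. Speed limits (rad/s): [2.22, 2.22, 2.57, 3.14, 3.14, 3.14].

INTERFACE

Orientations are given as [roll, pitch, yaw] about the fixed x, y, z axes, in that order (R = Rz(yaw) Ry(pitch) Rx(roll)).
In Python, from cell import manip gives the robot as it stands.
- The arm moves only by the tool jog_arm, never from a script. Its argument "series" is a list of rows, each a list of 7 numbers: the shift along the world's x, y, z as a fraction of full scale, then the turn, a rotation vector about the world's x, y, z as a fraction of full scale, then the closure, from 0 (fully open) to 1 (shut). In form: [[dx, dy, dz, wx, wy, wz, fingers], ...]. A call has 1 to 8 rows; each row is the pose to reach, as a shift and turn from the pose commanded when the call began; what a row does not reach only later rows make up. Full scale, the value 1, is 120 mm for a shift and 90 degrees for a turn. A row lasts 1/12 s, in which the tool goes at most 41.7 mm and 7.16 degrees, less where a joint would pass 70% of its speed; a pose out of reach is approached as far as the arm can. A call with a number of a shift or a turn outside -1 to 1 is refused whole. A call with a gripper value outside its range is refused whole. The fingers move at their own pace and stop on an object; "grip_force" is the grip in N (left out, the last holds). Time passes only in rows, so rows that repeat a pose let the fingers close. It gives the time, the measured TCP pose, the force, the opening and the grip force at its end, in the units of the state.
- manip.read_state(): the state, without advancing time (a new reading comes with each control period).
- manip.camera(name): name is "scene" or "top"; returns a dict with "frame" (384x512x3 uint8, red, green, blue), "vfov" (degrees; the focal length in pixels is half the picture's height over the tangent of half this angle, whatever the lens; pixels are square), "cx", "cy" (the principal point, pixels), "R" (3x3) and "t" (3): a world point X has camera coordinates R X + t. Camera axes: x right, y down, z forward; pixel columns grow to the right and rows downward; lengths in mm; the calibration is good to about 2 mm. A picture is of the moment at which its call begins. There is no depth.
- manip.sign_off(): hands the job in; it is judged then, once.
The state is a dict: "clock": time; "joints": joint angles; "qd": joint speeds; "effort": joint torques, N m; "eef_pos": TCP position; "eef_rot": TCP orientation; "wrist_force": force on the tool from outside, world axes, zero at the start; "moment": the same for the moment, N m; "finger_gap": finger opening in mm; "finger_force": force on a finger pad.
Only numpy, scipy, OpenCV 4.12 (cv2) and the standard library are available. Lean on these libraries where they do the work, as an engineer would, in place of code of your own. Each camera call takes 0.05 s, during which the arm holds its last target. There are 200 camera calls.

TASK

Take the longest feeler gauge by its grip out of the wooden rack and slide its blade straight down between the rig's two sprung upright steel plates, near the middle of their width and flat against them, until both plates press on it so that it drags snugly and the dark line across it is level with the plates' top edges; do not push it well past the line or force it. Finish while still holding the gauge upright and still at that depth, touching nothing but the gauge, and leave the other two gauges and everything else on the bench where they are.

Things in the scene. Friction and masses are not known exactly. Their poses are not given: they have to be found in the camera images.
- long_gauge: the longest of three feeler gauges standing upright, blade down, in the rack: a flat steel blade 5 mm thick (its x) by 30 mm wide (its y), 90 mm long below a black rectangular grip 14 mm (x) by 34 mm (y) by 40 mm tall; 128 mm overall, about 130 g. Origin at the centre of the blade's lower end; z runs up the blade to the grip
- gauge_line (a point): the dark line scribed across the long gauge's blade, 35 mm above the blade's lower end; on the blade's centre line, axes as the gauge
- gauge_grip (a point): centre of the long gauge's grip, 108 mm above the blade's lower end (the grip spans 88 to 128 mm)
- rack: fixed wooden block 60 (x) by 190 (y) by 50 mm tall, with three upright slots (7 by 32 mm, 30 mm deep, long side along y) 60 mm apart along y; the gauges stand on the slot floors, 20 mm above the table, which gauge in which slot varies; blade widths lie along the rack's y. Origin at the centre of its underside
- disc_gauge: a shorter gauge with a round 34 mm disc grip, in the rack, 87 mm overall, same blade section; origin at its lower end; leave it
- bar_gauge: a shorter gauge with a small 20 mm wide grip, in the rack, 79 mm overall, same blade section; origin at its lower end; leave it
- rig: fixed bench plate-pack rig: grey base 180 (x) by 150 (y) by 20 mm thick, and in its middle two upright steel plates 110 mm wide (along y) and 12 mm thick, 97 mm tall, facing each other across a narrow gap at x = 0; each is sprung towards the gap and slides along the rig's x on two bars. End frames 80 mm tall stand 80 mm to either side. Origin on the table below the middle of the gap
- gap_mouth (a point): middle of the gap between the plates, level with their top edges, 97 mm above the table; axes as the rig. The mouth is 15 mm wide at the top and narrows over the first 14 mm down to a 1 mm gap, which a 5 mm blade pushes open; the gap is 77 mm deep from the top edges to the base
- near_plate (a joint): the sprung plate on the rig's -x side: 0 at rest, grows (m) as it is pushed back towards the rig's -x, up to 0.012; about 0.002 with a gauge blade centred in the gap. Spring about 3.6 N at 0 and 1.2 N more per mm
- far_plate (a joint): the sprung plate on the rig's +x side: the same, growing towards the rig's +x
- jar: closed glass jar with steel lid, 48 mm across, 75 mm tall, loose bystander; origin at the centre of its underside
- spanner: spanner 160 mm long lying flat, loose bystander; origin on its underside, near the middle of its length
- beaker: open steel beaker, 70 mm across, 85 mm tall, loose bystander; origin at the centre of its underside
- bowl: white ceramic bowl, 100 mm across, 45 mm tall, loose bystander; origin at the centre of its underside
- weight: brass balance weight, 44 mm across, 52 mm tall, loose bystander; origin at the centre of its underside
- mallet: wooden mallet 220 mm long lying flat, loose bystander; origin on its underside, near the middle of its length
Things that resemble listed ones, but are neither listed nor needed, are in the scene too. Leave any purple or red look-alike of the rack alone.

How it is judged:
By the outcome, as a careful person would: the job done as asked, in the order asked, and still so for the second after the job is handed in, while the arm keeps its last pose, push and grip.
It also fails if it takes over 48 s, if anything falls off the work surface, if the arm or the gripper's body presses on something with over 40 N, if the wrist force passes 120 N, or if a joint passes its speed limit or range.

## Working session

There is one attempt and no reset: what is moved stays moved. The work goes in short steps, Python scripts to look and compute and a tool call to move; the robot and the scene stay as the last step left them, time stands still between calls to the robot, and variables do not carry over. Pictures are saved under pics/ and viewed, at most 10 in all, crops included, and the job is handed in when it is done.

Besides the shell and the picture viewer there is one more tool, called after "Emit:" as name([rows], argument=value, ...), one row to a line, values as JSON. jog_arm: Moves the arm, as the interface text tells. Its arguments: {"type":"object","properties":{"series":{"type":"array"},"grip_force":{"type":"number"}},"required":["series"]}

```bash
mkdir -p pics; cat > h.py <<'E'
import numpy as np, cv2
from cell import manip
def cam(n,f=None):
    c=manip.camera(n); 
    if f: cv2.imwrite('pics/'+f,c['frame'][:,:,::-1])
    return c
def ray(c,u,v):
    f=c['frame'].shape[0]/2/np.tan(np.radians(c['vfov'])/2)
    R=np.array(c['R']);t=np.array(c['t'])
    return -R.T@t, R.T@np.array([(u-c['cx'])/f,(v-c['cy'])/f,1])
def at(c,u,v,z):
    o,d=ray(c,u,v); return o+d*(z-o[2])/d[2]
def proj(c,X):
    f=c['frame'].shape[0]/2/np.tan(np.radians(c['vfov'])/2)
    p=np.array(c['R'])@np.array(X,float)+np.array(c['t']); return np.array([f*p[0]/p[2]+c['cx'],f*p[1]/p[2]+c['cy']])
E
python3 - <<'E'
from h import *
a=cam('scene','s0.png');b=cam('top','t0.png')
for c in(a,b): print(c['vfov'],c['cx'],c['cy'],ray(c,0,0)[0],[k for k in c])
im=np.hstack([a['frame'],b['frame']]);print(im.shape)
s=manip.read_state();print(s);print(manip.finger_overhang)
E
```

```text
49.2591608607259 250.42106449551878 187.37030795018757 [1086.6914643   914.59348792  746.48104542] ['frame', 'vfov', 'cx', 'cy', 'R', 't']
53.51200418325774 246.0513881522276 187.72008296533554 [ 316.17855912   52.96851534 1168.94532222] ['frame', 'vfov', 'cx', 'cy', 'R', 't']
(384, 1024, 3)
{'clock': 0.1, 'joints': array([-1.33959079e+00,  3.00425902e-01,  1.52151589e+00, -5.75256255e-06,
        1.32066929e+00, -6.66070593e-02]), 'qd': array([-1.23969158e-03, -1.41957401e-03, -2.07296667e-03, -5.30688679e-04,
       -5.19844069e-04,  2.15684035e-05]), 'effort': array([ 7.30574757e-04, -5.32645476e+01, -3.53283620e+01,  7.09515042e-02,
        2.35044683e-02, -4.26154634e-05]), 'eef_pos': array([ 161.32215438, -525.55317876,  187.43870052]), 'eef_rot': array([-3.14057612e+00, -6.22242184e-05,  2.97813993e-01]), 'wrist_force': array([-0.69553141,  0.38466495,  0.08199488]), 'moment': array([-0.02931881,  0.0107558 , -0.0297464 ]), 'finger_force': 0.0, 'finger_gap': 93.6734853005052}
8.0
```

View pics/s0.png

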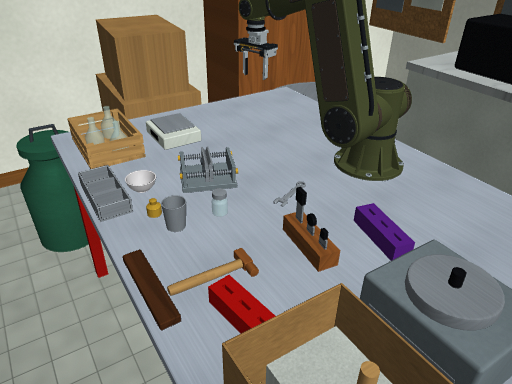

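View pics/t0.png

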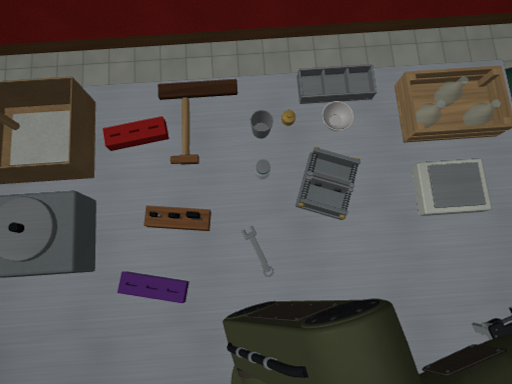

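The rack with the three gauges is the wooden block at top-view (178,218), scene (311,240). The purple block (top 153,287) and the red one (136,133) are look-alikes. Candidates for the long gauge are the three grips, at top-view (155,215), (174,216) and (193,215). In the scene view they are at (323,237), (311,222) and (301,198), and the tallest is (301,198), matching top-view (193,215). The rig is at top (328,184), scene (208,170). I'll check this in one close crop.

```bash
python3 - <<'E'
import cv2,numpy as np
s=cv2.imread('pics/s0.png');t=cv2.imread('pics/t0.png')
def c(i,x,y,w,h): return cv2.resize(i[y:y+h,x:x+w],(400,300),interpolation=cv2.INTER_CUBIC)
o=np.vstack([np.hstack([c(t,138,188,80,60),c(s,265,180,120,90)]),np.hstack([c(t,288,139,80,60),c(s,160,133,100,75)])])
cv2.imwrite('pics/c0.png',o)
E
```

```text
(no output)
```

View pics/c0.png

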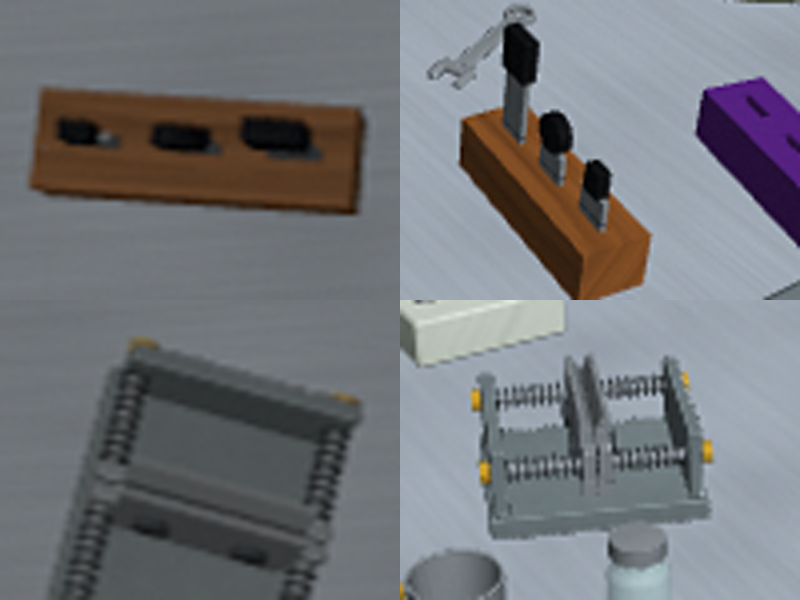

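The crop confirms it: the tallest gauge, with the rectangular grip, is at top (193.5,214.5), scene (301,196), in the rack's end slot. Next I fit the rack and rig poses from corners in both views.

```bash
cat > fit.py <<'E'
from h import *
from scipy.optimize import least_squares
import pickle
a=cam('scene');b=cam('top');pickle.dump((a,b),open('c.pkl','wb'))
T=lambda x,y:(138+x/5,188+y/5); S=lambda x,y:(265+(x-400)*.3,180+y*.3)
T2=lambda x,y:(288+x/5,139+(y-300)/5); S2=lambda x,y:(160+(x-400)/4,133+(y-300)/4)
def W(p,X):
    c,s=np.cos(p[2]),np.sin(p[2]); return [p[0]+c*X[0]-s*X[1],p[1]+s*X[0]+c*X[1],X[2]]
def solve(obs,p0):
    f=lambda p:np.concatenate([proj(c,W(p,X))-uv for c,uv,X in obs])
    r=least_squares(f,p0,x_scale=[10,10,.1],loss='soft_l1'); return r.x,f(r.x).reshape(-1,2)
for u,v,z in [(*T(278,133),148),(*T(200,160),50),(*T2(205,515),97),(*T2(330,380),80),(*T2(150,360),80)]:
    print(np.round(at(b,u,v,z),1))
E
python3 fit.py
```

```text
[468.9 189.8 148. ]
[470.6 249.5  50. ]
[ 544.9 -196.9   97. ]
[ 625.4 -284.1   80. ]
[ 645.1 -178.8   80. ]
```

```bash
cat >> fit.py <<'E'
rk=[(b,T(42,90),(30,95,50)),(b,T(32,187),(-30,95,50)),(b,T(360,108),(30,-95,50)),
(a,S(460,120),(30,-95,50)),(a,S(650,233),(-30,95,50)),(a,S(580,250),(30,95,50)),(a,S(461,163),(30,-95,0))]
P,r=solve(rk,[470,250,-.056]);print('rack',P.round(3),r.round(1).tolist())
for sl in(-60,60):print(W(P,(0,sl,148)))
rg=[(a,S2(494,537),(90,75,0)),(a,S2(710,516),(-90,75,0))]+[(b,T2(132,348),(86,62,80)),(b,T2(360,405),(86,-62,80))]
Q,r=solve(rg,[545,-197,-.24]);print('rig',Q.round(3),r.round(1).tolist())
def line(img,c,k,off,pts,col,p):
    q=np.array([(proj(c,W(p,X))-off+.5)*k-.5 for X in pts]);cv2.polylines(img,[np.round(q*16).astype(int)],True,col,1,cv2.LINE_AA,4)
def box(x0,x1,y,z):return [(x0,-y,z),(x1,-y,z),(x1,y,z),(x0,y,z)]
def panel(c,x,y,w,h,k,p,polys):
    i=cv2.resize(c['frame'][y:y+h,x:x+w,::-1],None,fx=k,fy=k,interpolation=cv2.INTER_CUBIC)
    i=cv2.convertScaleAbs(i,alpha=1.5)
    for q,col in polys: line(i,c,k,np.array([x,y]),q,col,p)
    return i
rp=[(box(-90,90,75,0),(0,255,255)),(box(-90,90,75,20),(0,255,0)),(box(7.5,12.5,55,97),(255,0,255)),(box(-12.5,-7.5,55,97),(0,0,255))]
kp=[(box(-30,30,95,50),(0,255,0)),(box(-30,30,95,0),(0,255,255)),([(x,y-60,148) for x,y,_ in box(-7,7,17,0)],(0,0,255)),([(x,y-60,50) for x,y,_ in box(-3.5,3.5,16,0)],(255,0,255))]
o=np.vstack([np.hstack([panel(b,293,139,80,60,5,Q,rp)[:,:400],panel(a,170,138,80,60,5,Q,rp)]),np.hstack([panel(b,138,188,80,60,5,P,kp),panel(a,275,178,80,60,5,P,kp)])])
cv2.imwrite('pics/o1.png',o)
E
python3 fit.py
```

```text
[468.9 189.8 148. ]
[470.6 249.5  50. ]
[ 544.9 -196.9   97. ]
[ 625.4 -284.1   80. ]
[ 645.1 -178.8   80. ]
rack [ 4.78996e+02  2.51917e+02 -1.32000e-01] [[0.0, -0.8], [-0.4, -0.2], [-0.0, -0.3], [0.5, -1.9], [0.1, -0.8], [0.8, 0.6], [-0.6, -0.7]]
[np.float64(471.0710574003512), np.float64(192.44261288757235), 148]
[np.float64(486.9205984784963), np.float64(311.39130791030976), 148]
rig [ 5.50967e+02 -2.07431e+02 -3.60000e-01] [[0.0, 0.0], [0.5, -0.2], [3.6, -0.3], [-1.4, -0.1]]
```

View pics/o1.png

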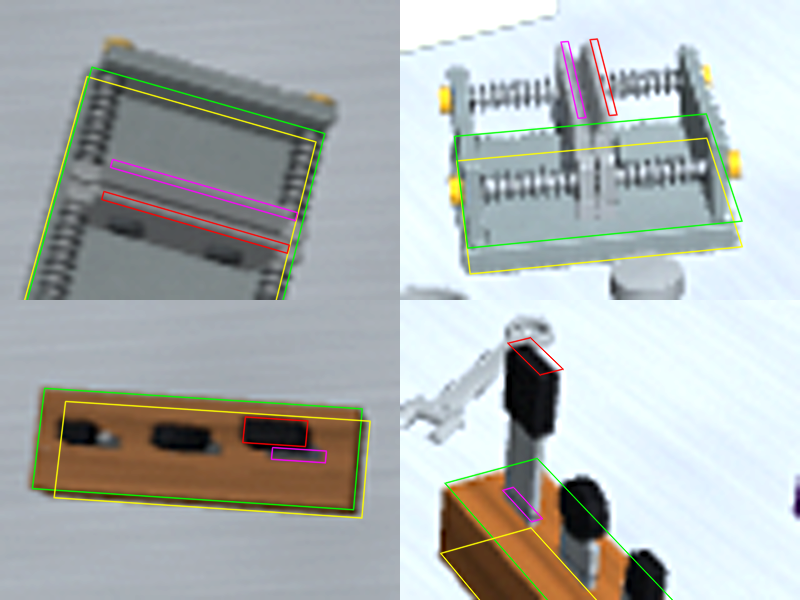

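```bash
python3 - <<'E'
import pickle,cv2,numpy as np
a,b=pickle.load(open('c.pkl','rb'))
def c(i,x,y,w,h,k):
    o=cv2.resize(i['frame'][y:y+h,x:x+w,::-1],None,fx=k,fy=k,interpolation=cv2.INTER_CUBIC); o=cv2.convertScaleAbs(o,alpha=1.4)
    for j in range(0,w,5): cv2.line(o,(j*k,0),(j*k,8 if j%10 else 16),(0,0,255),1)
    for j in range(0,h,5): cv2.line(o,(0,j*k),(8 if j%10 else 16,j*k),(0,0,255),1)
    return o
cv2.imwrite('pics/z.png',np.hstack([c(b,296,144,66,75,6),c(a,178,140,66,75,6)]))
E
```

```text
(no output)
```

View pics/z.png

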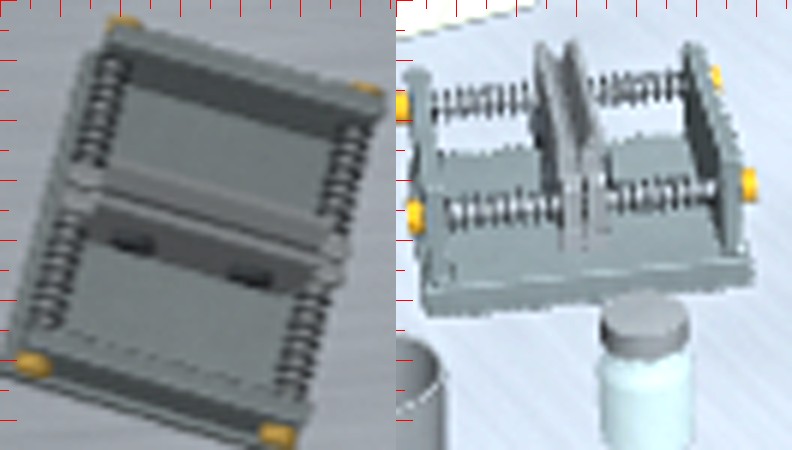

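```bash
cat > k.py <<'E'
from h import *
import pickle
a,b=pickle.load(open('c.pkl','rb'))
t=lambda x,y:(295.5+x/6,143.5+y/6); s=lambda x,y:(177.5+(x-396)/6,139.5+y/6)
def tri(p,q):
    o1,d1=ray(b,*p);o2,d2=ray(a,*q);d1/=np.linalg.norm(d1);d2/=np.linalg.norm(d2)
    k=np.linalg.lstsq(np.array([d1,-d2]).T,o2-o1,rcond=None)[0]
    x,y=o1+k[0]*d1,o2+k[1]*d2; return (x+y)/2,np.linalg.norm(x-y)
K=[((122,22),(415,217)),((368,88),(402,105)),((32,364),(750,185)),((277,434),(714,78))]
X=[]
for p,q in K:
    x,e=tri(t(*p),s(*q));X.append(x);print(x.round(1),e.round(1))
X=np.array(X);print('mean',X.mean(0));d=X[0]-X[1]+X[2]-X[3];e=X[0]+X[1]-X[2]-X[3]
print(np.arctan2(-d[0],d[1]),np.arctan2(e[1],e[0]),np.linalg.norm(d)/2,np.linalg.norm(e)/2)
print('frame mid z80',at(b,*t(199,233),80))
print('grip', tri((137.5+277/5,187.5+133/5),(264.5+121*.3,179.5+36*.3)))
# gap dark profile across plates
E
python3 k.py
```

```text
[ 663.3 -177.5   59.5] 1.2
[ 619.3 -296.6   60.4] 2.8
[ 492.1 -115.6   58.2] 0.2
[ 449.1 -230.9   60.7] 0.0
mean [ 555.95452994 -205.15776065   59.68738496]
-0.3552480937252098 -0.357641059287177 125.05868625903807 182.2157369153714
frame mid z80 [ 547.59624984 -199.76471718   80.        ]
grip (array([471.68396387, 191.82949417, 142.75309217]), np.float64(1.448416663709691))
```

Both measurements agree. The rig centre is about (555,-204) with yaw -0.356, and the long gauge is at about (471.5,192) with rack yaw -0.13. I'll close across the 14 mm side, so tool yaw is 1.439. First I move up and over.

Emit:
jog_arm([
  [0.08, 0.2, 0.08, 0, 0, 0.03, 0],
  [0.2, 0.5, 0.15, 0, 0, 0.06, 0],
  [0.32, 0.8, 0.2, 0, 0, 0.09, 0],
  [0.4, 1.0, 0.25, 0, 0, 0.12, 0],
])

```text
clock: 0.63
eef_pos: [209.9, -403.4, 218.1]
eef_rot: [-3.141, -0.0, 0.489]
wrist_force: [-0.7, -0.3, -0.7]
finger_gap: 93.7
finger_force: 0.0
```

Emit:
jog_arm([
  [0.11, 0.25, 0.06, 0, 0, 0.03, 0],
  [0.22, 0.5, 0.12, 0, 0, 0.06, 0],
  [0.33, 0.75, 0.18, 0, 0, 0.09, 0],
  [0.44, 1.0, 0.25, 0, 0, 0.12, 0],
])

```text
clock: 0.97
eef_pos: [262.3, -284.2, 248.2]
eef_rot: [3.142, -0.0, 0.677]
wrist_force: [-0.3, 0.3, 1.0]
finger_gap: 94.2
finger_force: 0.0
```

Emit:
jog_arm([
  [0.11, 0.25, 0, 0, 0, 0.03, 0],
  [0.22, 0.5, 0, 0, 0, 0.06, 0],
  [0.33, 0.75, 0, 0, 0, 0.09, 0],
  [0.44, 1.0, 0, 0, 0, 0.12, 0],
])

```text
clock: 1.3
eef_pos: [315.2, -164.3, 248.1]
eef_rot: [3.141, -0.0, 0.865]
wrist_force: [1.3, 0.3, 1.3]
finger_gap: 93.8
finger_force: 0.0
```

Emit:
jog_arm([
  [0.11, 0.25, 0, 0, 0, 0.03, 0],
  [0.22, 0.5, 0, 0, 0, 0.06, 0],
  [0.33, 0.75, 0, 0, 0, 0.09, 0],
  [0.44, 1.0, 0, 0, 0, 0.12, 0],
])

```text
clock: 1.63
eef_pos: [368.0, -44.1, 248.2]
eef_rot: [3.141, -0.0, 1.054]
wrist_force: [0.2, -0.3, 1.1]
finger_gap: 93.9
finger_force: 0.0
```

Emit:
jog_arm([
  [0.11, 0.25, 0, 0, 0, 0.03, 0],
  [0.22, 0.5, 0, 0, 0, 0.06, 0],
  [0.33, 0.75, 0, 0, 0, 0.09, 0],
  [0.44, 1.0, 0, 0, 0, 0.12, 0],
])

```text
clock: 1.97
eef_pos: [420.9, 76.0, 248.1]
eef_rot: [3.141, -0.0, 1.243]
wrist_force: [0.7, -1.3, -0.0]
finger_gap: 93.9
finger_force: 0.0
```

Emit:
jog_arm([
  [0.11, 0.25, 0, 0, 0, 0.03, 0],
  [0.22, 0.5, 0, 0, 0, 0.06, 0],
  [0.33, 0.75, 0, 0, 0, 0.09, 0],
  [0.42, 0.98, 0, 0, 0, 0.126, 0],
  [0.42, 0.98, 0, 0, 0, 0.126, 0],
  [0.42, 0.98, 0, 0, 0, 0.126, 0],
])

```text
clock: 2.47
eef_pos: [470.9, 192.7, 247.3]
eef_rot: [-3.141, 0.001, 1.44]
wrist_force: [0.4, 0.2, 0.1]
finger_gap: 93.7
finger_force: 0.0
```

Emit:
jog_arm([
  [0, 0, -0.15, 0, 0, 0, 0],
  [0, 0, -0.35, 0, 0, 0, 0],
  [0, 0, -0.55, 0, 0, 0, 0],
  [0, 0, -0.7, 0, 0, 0, 0],
  [0, 0, -0.78, 0, 0, 0, 0],
  [0, 0, -0.8, 0, 0, 0, 0],
  [0, 0, -0.8, 0, 0, 0, 0],
])

```text
clock: 3.05
eef_pos: [471.0, 191.4, 152.2]
eef_rot: [-3.142, 0.0, 1.437]
wrist_force: [-0.2, -0.7, 0.5]
finger_gap: 94.2
finger_force: 0.0
```

```bash
cat > pic.py <<'E'
from h import *
import sys
def crop(c,x,y,w,h,k): return cv2.resize(c['frame'][y:y+h,x:x+w,::-1],(w*k,h*k),interpolation=cv2.INTER_CUBIC)
E
python3 - <<'E'
from pic import *
a=cam('scene');b=cam('top')
cv2.imwrite('pics/g1.png',np.hstack([crop(b,150,175,80,80,5),crop(a,260,150,80,80,5)]))
E
```

```text
(no output)
```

View pics/g1.png

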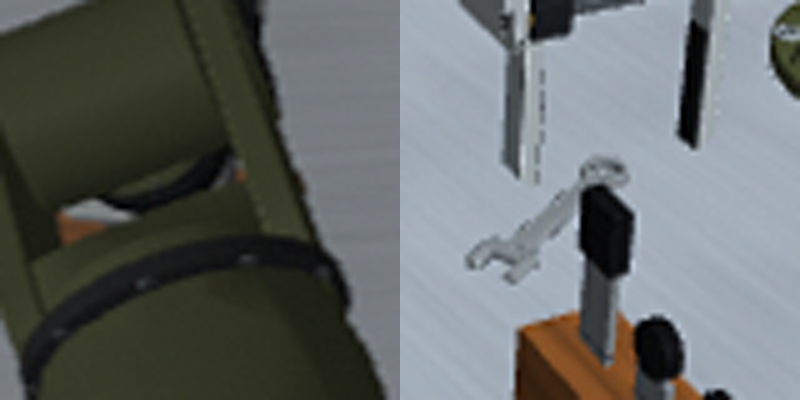

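```bash
python3 - <<'E'
from h import *
a=cam('scene');b=cam('top')
s=manip.read_state();print(s['eef_pos'],s['finger_gap'])
print(proj(a,[471,191.4,144]),proj(a,[471,191.4,148]),proj(a,[471,191.4,172]))
g=55;u=np.array([np.cos(-.132),np.sin(-.132),0])
for k in(-g,-47,47,g):print(k,proj(a,np.array([471,191.4,144])+k*u))
for d in ([10,0,0],[0,10,0],[0,0,10]):print(proj(a,np.array([471,191.4,144])+d)-proj(a,[471,191.4,144]))
E
```

```text
[471.43127643 191.85272764 153.07083447] 93.70104650765785
[301.2101953  189.79104113] [301.31902712 188.52635323] [301.98090815 180.83491726]
-55 [318.81351065 185.38319802]
-47 [316.29042995 186.01497355]
47 [285.67614194 193.68074422]
55 [282.98537109 194.3545091 ]
[-2.9901578   1.05681523]
[2.32405314 1.7439911 ]
[ 0.27286641 -3.1708637 ]
```

```bash
python3 - <<'E'
from pic import *
a=cam('scene')
u=np.array([np.cos(.298-np.pi/2),np.sin(.298-np.pi/2),0])
for z in(179,199): print([proj(a,np.array([161.3,-525.6,z])+k*u).round(1) for k in(-55,-47,47,55)])
s=cv2.imread('pics/s0.png');i=cv2.resize(s[30:90,215:295],(800,600),interpolation=cv2.INTER_CUBIC)[:, :400+100]
j=crop(a,270,120,60,120,5)
cv2.imwrite('pics/f.png',np.hstack([i,j]))
E
```

```text
[array([265.2,  85.6]), array([263.7,  85.1]), array([246.6,  80.2]), array([245.2,  79.8])]
[array([265.3,  80.8]), array([263.8,  80.4]), array([246.6,  75.6]), array([245.2,  75.2])]
```

View pics/f.png

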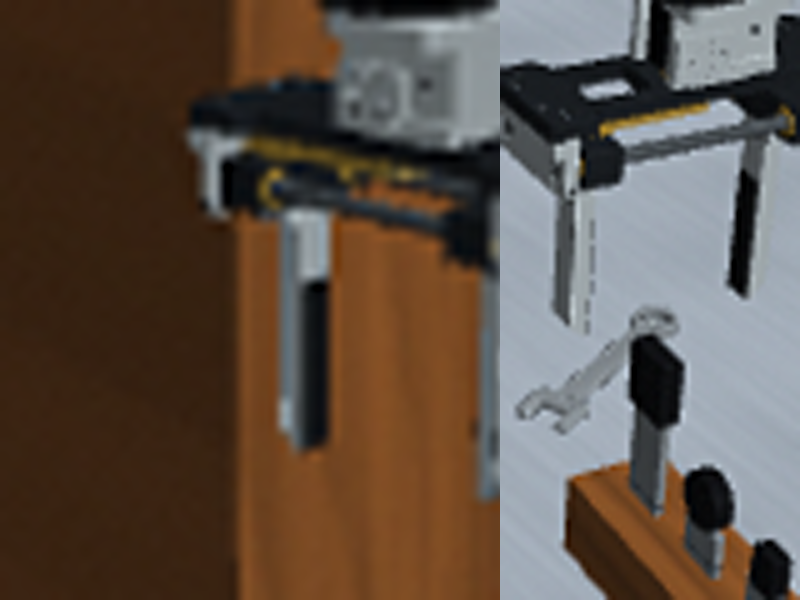

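```bash
python3 - <<'E'
from pic import *
b=cam('top')
u=np.array([np.cos(.298-np.pi/2),np.sin(.298-np.pi/2),0])
for z in(179,199,260): print([proj(b,np.array([161.3,-525.6,z])+k*u).round(1) for k in(-55,-47,47,55)])
s=cv2.imread('pics/t0.png');i=cv2.resize(s[300:360,452:512],(600,600),interpolation=cv2.INTER_CUBIC)
i=cv2.convertScaleAbs(i,alpha=1.6)
cv2.imwrite('pics/f2.png',i)
E
```

```text
[array([465.8, 325.1]), array([468.7, 323.9]), array([502.6, 309.7]), array([505.4, 308.5])]
[array([470.4, 326.3]), array([473.4, 325.1]), array([507.9, 310.6]), array([510.9, 309.4])]
[array([485.9, 330.3]), array([489.1, 329. ]), array([525.9, 313.5]), array([529. , 312.2])]
```

View pics/f2.png

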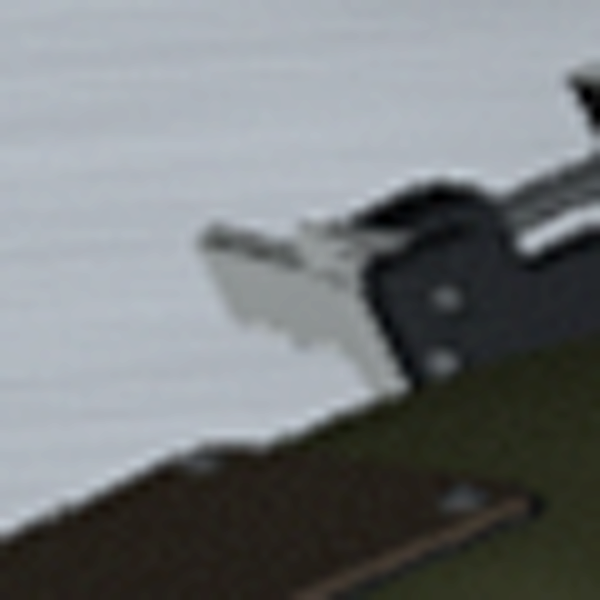

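Emit:
jog_arm([
  [0, 0, -0.1, 0, 0, 0, 0],
  [0, 0, -0.2, 0, 0, 0, 0],
  [0, 0, -0.3, 0, 0, 0, 0],
  [0, 0, -0.3, 0, 0, 0, 0],
  [0, 0, -0.3, 0, 0, 0, 0],
])

```text
clock: 3.77
eef_pos: [470.9, 191.8, 116.1]
eef_rot: [-3.141, 0.0, 1.438]
wrist_force: [1.1, 1.4, -0.5]
finger_gap: 94.0
finger_force: 0.0
```

```bash
python3 - <<'E'
from pic import *
a=cam('scene')
s=manip.read_state();print(s['eef_pos'])
o=crop(a,260,150,80,75,8)
p=s['eef_pos'];g=np.array([np.cos(-.132),np.sin(-.132),0])
for dz in(-8,11):
  for k in(-47,0,47):
    q=(proj(a,p+np.array([0,0,dz])+k*g)-[260,150]+.5)*8; cv2.circle(o,(int(q[0]),int(q[1])),4,(0,0,255) if dz<0 else (0,255,0),-1)
cv2.imwrite('pics/g2.png',o)
X=np.array
from k import tri
print(tri((474,327.5),(264.7,80)),'exp',[146.4,-476.8,179])
E
```

```text
[471.25099294 191.90714903 116.66149272]
[ 663.3 -177.5   59.5] 1.2
[ 619.3 -296.6   60.4] 2.8
[ 492.1 -115.6   58.2] 0.2
[ 449.1 -230.9   60.7] 0.0
mean [ 555.95452994 -205.15776065   59.68738496]
-0.3552480937252098 -0.357641059287177 125.05868625903807 182.2157369153714
frame mid z80 [ 547.59624984 -199.76471718   80.        ]
grip (array([471.68396387, 191.82949417, 142.75309217]), np.float64(1.448416663709691))
(array([ 142.37477441, -481.1171524 ,  199.45802152]), np.float64(0.906934563037688)) exp [146.4, -476.8, 179]
```

View pics/g2.png

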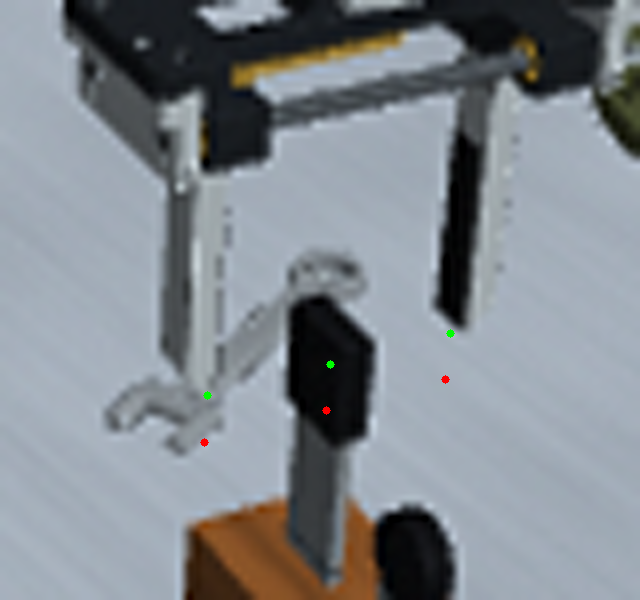

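The scene crop shows the fingertips about 20 mm higher than the reported pose implies: left tip (285,199), right (316,191). The grip sits centred between them at (301,196). The pads are long, so I go 15 mm lower, close softly and read the forces.

Emit:
jog_arm([
  [0, 0, -0.06, 0, 0, 0, 0],
  [0, 0, -0.12, 0, 0, 0, 0.2],
  [0, 0, -0.12, 0, 0, 0, 0.4],
  [0, 0, -0.12, 0, 0, 0, 0.5],
  [0, 0, -0.12, 0, 0, 0, 0.6],
  [0, 0, -0.12, 0, 0, 0, 0.65],
  [0, 0, -0.12, 0, 0, 0, 0.7],
  [0, 0, -0.12, 0, 0, 0, 0.72],
], grip_force=8)

```text
clock: 4.48
eef_pos: [471.1, 191.8, 101.7]
eef_rot: [3.141, -0.0, 1.438]
wrist_force: [-0.0, 0.1, -0.3]
finger_gap: 50.7
finger_force: 0.0
```

Emit:
jog_arm([
  [0, 0, 0, 0, 0, 0, 0.75],
  [0, 0, 0, 0, 0, 0, 0.77],
  [0, 0, 0, 0, 0, 0, 0.79],
  [0, 0, 0, 0, 0, 0, 0.81],
  [0, 0, 0, 0, 0, 0, 0.83],
  [0, 0, 0, 0, 0, 0, 0.85],
])

```text
clock: 4.98
eef_pos: [471.0, 191.8, 101.6]
eef_rot: [-3.142, 0.0, 1.438]
wrist_force: [0.1, -0.2, -0.3]
finger_gap: 14.8
finger_force: 0.0
```

Emit:
jog_arm([
  [0, 0, 0, 0, 0, 0, 0.87],
  [0, 0, 0, 0, 0, 0, 0.9],
  [0, 0, 0, 0, 0, 0, 1],
  [0, 0, 0, 0, 0, 0, 1],
  [0, 0, 0, 0, 0, 0, 1],
])

```text
clock: 5.4
eef_pos: [471.0, 191.8, 101.6]
eef_rot: [3.141, -0.0, 1.438]
wrist_force: [0.2, 0.8, -0.3]
finger_gap: 13.5
finger_force: 8.0
```

```bash
python3 - <<'E'
from pic import *
a=cam('scene');s=manip.read_state();print(s['wrist_force'],s['moment'],s['finger_force'],s['finger_gap'])
cv2.imwrite('pics/g3.png',crop(a,260,150,80,75,8))
E
```

```text
[ 0.32847054  0.31619081 -0.26264386] [-0.08472521 -0.17836564  0.02715677] 7.9949019849300385 13.913433018195946
```

View pics/g3.png

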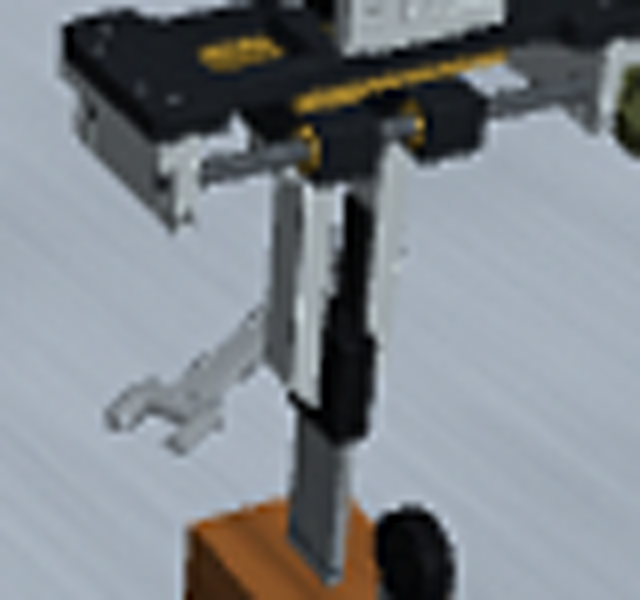

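The gauge is held square and upright (gap 13.9 mm, blade at scene (301,210)), with negligible wrist force. I raise the grip force, lift and carry.

Emit:
jog_arm([
  [0, 0, 0, 0, 0, 0, 1],
  [0, 0, 0, 0, 0, 0, 1],
  [0, 0, 0.08, 0, 0, 0, 1],
  [0, 0, 0.2, 0, 0, 0, 1],
  [0, 0, 0.4, 0, 0, 0, 1],
  [0, 0, 0.6, 0, 0, 0, 1],
  [0, 0, 0.8, 0, 0, 0, 1],
  [0, 0, 1.0, 0, 0, 0, 1],
], grip_force=30)

```text
clock: 6.12
eef_pos: [470.6, 191.7, 223.3]
eef_rot: [-3.141, 0.0, 1.438]
wrist_force: [0.1, 0.8, -1.1]
finger_gap: 13.4
finger_force: 30.0
```

Emit:
jog_arm([
  [0, -0.05, 0.04, 0, 0, -0.005, 1],
  [0.03, -0.15, 0.06, 0, 0, -0.01, 1],
  [0.06, -0.3, 0.06, 0, 0, -0.02, 1],
  [0.1, -0.5, 0.06, 0, 0, -0.03, 1],
  [0.15, -0.7, 0.06, 0, 0, -0.035, 1],
  [0.2, -0.9, 0.06, 0, 0, -0.04, 1],
  [0.21, -1, 0.06, 0, 0, -0.045, 1],
])

```text
clock: 6.7
eef_pos: [496.1, 68.8, 227.3]
eef_rot: [-3.139, 0.001, 1.365]
wrist_force: [-0.0, 0.1, -1.1]
finger_gap: 13.9
finger_force: 30.0
```

Emit:
jog_arm([
  [0.03, -0.15, 0, 0, 0, -0.005, 1],
  [0.07, -0.35, 0, 0, 0, -0.015, 1],
  [0.12, -0.55, 0, 0, 0, -0.025, 1],
  [0.16, -0.75, 0, 0, 0, -0.035, 1],
  [0.2, -0.95, 0, 0, 0, -0.04, 1],
  [0.21, -1, 0, 0, 0, -0.045, 1],
])

```text
clock: 7.2
eef_pos: [521.1, -51.2, 227.5]
eef_rot: [-3.14, 0.001, 1.294]
wrist_force: [0.2, -0.4, -1.7]
finger_gap: 13.6
finger_force: 30.0
```

Emit:
jog_arm([
  [0.03, -0.15, 0, 0, 0, -0.005, 1],
  [0.07, -0.35, 0, 0, 0, -0.015, 1],
  [0.12, -0.55, 0, 0, 0, -0.025, 1],
  [0.18, -0.75, 0, 0, 0, -0.035, 1],
  [0.24, -0.95, 0, 0, 0, -0.04, 1],
  [0.26, -1, 0, 0, 0, -0.052, 1],
  [0.26, -1, 0, 0, 0, -0.052, 1],
])

```text
clock: 7.78
eef_pos: [552.3, -169.1, 227.5]
eef_rot: [-3.14, -0.0, 1.212]
wrist_force: [-1.1, 0.5, -1.7]
finger_gap: 13.8
finger_force: 30.0
```

Emit:
jog_arm([
  [0.01, -0.1, 0, 0, 0, 0, 1],
  [0.02, -0.25, 0, 0, 0, 0, 1],
  [0.02, -0.3, 0, 0, 0, 0, 1],
  [0.02, -0.3, 0, 0, 0, 0, 1],
  [0.02, -0.3, 0, 0, 0, 0, 1],
  [0.02, -0.3, 0, 0, 0, 0, 1],
])

```text
clock: 8.28
eef_pos: [554.9, -203.3, 228.8]
eef_rot: [-3.142, -0.0, 1.216]
wrist_force: [-0.0, -0.3, -2.0]
finger_gap: 13.7
finger_force: 30.0
```

Emit:
jog_arm([
  [0, 0, -0.08, 0, 0, 0, 1],
  [0, 0, -0.18, 0, 0, 0, 1],
  [0, 0, -0.26, 0, 0, 0, 1],
  [0, 0, -0.27, 0, 0, 0, 1],
  [0, 0, -0.27, 0, 0, 0, 1],
])

```text
clock: 8.7
eef_pos: [554.7, -203.8, 195.5]
eef_rot: [-3.14, -0.0, 1.216]
wrist_force: [0.3, -0.1, -0.4]
finger_gap: 13.7
finger_force: 30.0
```

```bash
python3 - <<'E'
from pic import *
import pickle
a0,b0=pickle.load(open('c.pkl','rb'));a=cam('scene');b=cam('top');pickle.dump((a,b),open('c2.pkl','wb'))
s=manip.read_state();p=s['eef_pos'];print(p,s['wrist_force'])
zb=p[2]-81.6;th=-.356
ex=np.array([np.cos(th),np.sin(th),0]);ey=np.array([-np.sin(th),np.cos(th),0])
B=np.array([p[0],p[1],zb])
for n,X in dict(bot=B,by1=B+15*ey,by0=B-15*ey,gripbot=B+[0,0,88],mouth=np.array([555,-204,97])).items(): print(n,X.round(1),proj(a,X).round(1))
P=lambda x,y,z:proj(a,np.array([555,-204,0])+x*ex+y*ey+[0,0,z]).round(1).tolist()
print('plates top',[P(x,y,97) for x in(-12.5,-7.5,7.5,12.5) for y in(55,-55)])
g0=a0['frame'].mean(2);g=a['frame'].mean(2)
print('before');print(g0[136:172,192:226].astype(int).tolist().__str__().replace('], [','\n'))
print('diff>25');print('\n'.join(f'{136-24+i} '+''.join('#' if v else '.' for v in r) for i,r in enumerate((np.abs(g-g0)>22)[112:172,190:230])))
E
```

```text
[ 555.17023015 -204.12591217  196.76212599] [ 0.19209869 -0.13362511 -1.40489721]
bot [ 555.2 -204.1  115.2] [206.2 148.8]
by1 [ 560.4 -190.1  115.2] [206.7 150.8]
by0 [ 549.9 -218.2  115.2] [205.7 146.7]
gripbot [ 555.2 -204.1  203.2] [204.8 124. ]
mouth [ 555 -204   97] [206.5 153.7]
plates top [[212.3, 161.2], [208.3, 146.0], [210.8, 161.4], [206.9, 146.1], [206.1, 161.8], [202.5, 146.5], [204.6, 161.9], [201.0, 146.6]]
before
[[193, 192, 191, 191, 191, 191, 190, 192, 190, 160, 169, 170, 170, 169, 170, 170, 171, 168, 166, 167, 167, 169, 168, 169, 169, 167, 166, 165, 168, 169, 168, 167, 165, 166
192, 190, 191, 190, 191, 190, 190, 190, 191, 160, 168, 168, 168, 169, 168, 169, 170, 168, 168, 165, 165, 167, 167, 167, 168, 167, 167, 165, 164, 167, 168, 166, 166, 165
190, 190, 190, 190, 189, 189, 190, 188, 191, 156, 165, 165, 167, 167, 167, 167, 167, 169, 169, 165, 165, 165, 165, 166, 166, 168, 168, 165, 165, 165, 165, 166, 166, 166
190, 189, 189, 189, 189, 190, 189, 189, 192, 157, 164, 164, 165, 166, 165, 166, 166, 166, 167, 166, 166, 162, 163, 164, 165, 165, 164, 165, 165, 164, 164, 16
[... 7225 characters left out ...]
.........................
157 ........................................
158 ........................................
159 ........................................
160 ........................................
161 ........................................
162 ........................................
163 ........................................
164 ........................................
165 ........................................
166 ........................................
167 ........................................
168 ........................................
169 ........................................
170 ........................................
171 ........................................
```

The gauge lands where predicted: its bottom near corner shows at scene (206.5,151) against a predicted (206.7,150.8). The plate top edges match the model to within about 0.5 px. I lower it into the mouth.

Emit:
jog_arm([
  [0, 0, -0.04, 0, 0, 0, 1],
  [0, 0, -0.08, 0, 0, 0, 1],
  [0, 0, -0.12, 0, 0, 0, 1],
  [0, 0, -0.15, 0, 0, 0, 1],
  [0, 0, -0.17, 0, 0, 0, 1],
  [0, 0, -0.17, 0, 0, 0, 1],
  [0, 0, -0.17, 0, 0, 0, 1],
])

```text
clock: 9.38
eef_pos: [555.0, -204.2, 175.9]
eef_rot: [-3.141, -0.0, 1.215]
wrist_force: [0.3, 0.1, -1.5]
finger_gap: 14.1
finger_force: 30.0
```

Emit:
jog_arm([
  [0, 0, -0.01, 0, 0, 0, 1],
  [0, 0, -0.02, 0, 0, 0, 1],
  [0, 0, -0.03, 0, 0, 0, 1],
  [0, 0, -0.04, 0, 0, 0, 1],
  [0, 0, -0.05, 0, 0, 0, 1],
  [0, 0, -0.05, 0, 0, 0, 1],
])

```text
clock: 9.88
eef_pos: [554.9, -204.1, 169.7]
eef_rot: [-3.141, -0.0, 1.215]
wrist_force: [-1.1, 0.0, -0.8]
finger_gap: 14.2
finger_force: 30.0
```

Emit:
jog_arm([
  [0, 0, -0.01, 0, 0, 0, 1],
  [0, 0, -0.02, 0, 0, 0, 1],
  [0, 0, -0.03, 0, 0, 0, 1],
  [0, 0, -0.03, 0, 0, 0, 1],
])

```text
clock: 10.22
eef_pos: [555.0, -204.2, 167.0]
eef_rot: [3.141, 0.0, 1.215]
wrist_force: [-2.1, 0.3, 4.0]
finger_gap: 13.8
finger_force: 30.0
```

Emit:
jog_arm([
  [0, 0, -0.01, 0, 0, 0, 1],
  [0, 0, -0.02, 0, 0, 0, 1],
  [0, 0, -0.03, 0, 0, 0, 1],
  [0, 0, -0.04, 0, 0, 0, 1],
  [0, 0, -0.05, 0, 0, 0, 1],
  [0, 0, -0.05, 0, 0, 0, 1],
  [0, 0, -0.05, 0, 0, 0, 1],
])

```text
clock: 10.8
eef_pos: [555.2, -204.3, 161.1]
eef_rot: [3.14, 0.0, 1.215]
wrist_force: [-1.4, -0.2, 5.3]
finger_gap: 13.6
finger_force: 30.0
```

```bash
python3 - <<'E'
from h import *
s=manip.read_state();print(s['wrist_force'],s['moment'],s['eef_pos'])
E
```

```text
[-1.44826223 -0.2411576   5.3484144 ] [ 0.13795027  0.39293047 -0.04248935] [ 555.20910735 -204.31136199  161.0951993 ]
```

Emit:
jog_arm([
  [-0.002, 0.001, -0.02, 0, 0, 0, 1],
  [-0.004, 0.002, -0.035, 0, 0, 0, 1],
  [-0.004, 0.002, -0.05, 0, 0, 0, 1],
  [-0.004, 0.002, -0.065, 0, 0, 0, 1],
  [-0.004, 0.002, -0.08, 0, 0, 0, 1],
  [-0.004, 0.002, -0.095, 0, 0, 0, 1],
  [-0.004, 0.002, -0.1, 0, 0, 0, 1],
  [-0.004, 0.002, -0.1, 0, 0, 0, 1],
])

```text
clock: 11.47
eef_pos: [554.8, -204.1, 148.9]
eef_rot: [3.14, 0.0, 1.215]
wrist_force: [-0.1, 0.7, 3.6]
finger_gap: 13.7
finger_force: 30.0
```

```bash
cat > chk.py <<'E'
from h import *
import pickle
a2,_=pickle.load(open('c2.pkl','rb'))
fr=np.mean([cam('scene')['frame'].astype(float).mean(2) for _ in range(4)],0)
s=manip.read_state();p=s['eef_pos'];print(p,s['wrist_force'],s['moment'])
a=a2
print('c2 (blade free, rows 126-152)');print('\n'.join(f'{126+i} {r}' for i,r in enumerate(a2['frame'].mean(2)[126:153,200:213].astype(int))))
print('now');print('\n'.join(f'{136+i} {r}' for i,r in enumerate(fr[136:166,200:214].astype(int))))
ey=np.array([np.sin(.356),np.cos(.356),0]);m=np.array([p[0],p[1],0])
for z in(20+101-101+p[2]-101.5+20-20,):
  zb=p[2]-81.5
  for n,h in(('bot',0),('line',35),('gripbot',88)):print(n,round(zb+h,1),[proj(a,m+k*ey+[0,0,zb+h]).round(1).tolist() for k in(-15,0,15)])
zb=114.9
for n,h in(('line c2',35),('gripbot c2',88)):print(n,[proj(a,m+k*ey+[0,0,zb+h]).round(1).tolist() for k in(-15,0,15)])
E
python3 chk.py
```

```text
[ 554.82700506 -204.07798507  148.93460467] [0.98319293 1.84113695 4.59567505] [ 0.00498265  0.11426775 -0.03584365]
c2 (blade free, rows 126-152)
126 [169 171 172  50  11  18  29  68 181 170 168 167 168]
127 [169 171 173 133  38  67 109 137 176 174 170 169 167]
128 [166 168 174 175  49 123 151 176 172 172 173 172 169]
129 [170 168 171 171  50 120 148 173 172 170 172 173 172]
130 [188 166 170 171  75 118 147 173 171 171 169 171 172]
131 [183 167 171 171  74 117 145 173 171 170 170 170 170]
132 [184 169 171 171  74 114 132 172 170 170 171 169 170]
133 [186 167 172 171  76  97 132 171 169 170 170 171 169]
134 [189 160 172 172 106  97 132 172 169 169 169 170 170]
135 [190 161 171 172 106  97 131 173 168 167 168 169 169]
136 [189 159 171 171 106  94 118 174 170 169 166 166 168]
137 [190 159 169 170 104  78 117 173 171 168 166 164 165]
138 [190 156 166 167 106  79 117 171 167 169 168 165 163]
139 [191 156 165 165 127  80 119 171 167 167 167 166 166]
140 [185 150 165 164 133  79 119 169 165 164 165 165 166]
141 [143 164 163 164 132  68 114 153 164 162 163 163 163]
142 [165 162 163 162 134 
[... 2074 characters left out ...]
2 119  62  65  80 131 150 169]
160 [ 47  64  54  94 130 102 111 119  63  64  68 129 148 170]
161 [ 46  63  56  91 130 108 107 120  73  64  66 111 128 170]
162 [ 30  52  53  60 125 110 105 119  72  64  71 117 119 168]
163 [ 49  44  50  57 124 118 112 115  69  66  97 103 122 155]
164 [ 85  49  45  57 125 122 117 109  63  72 124 107 118 119]
165 [118  86  50  56 124 126 125  90  50  92 127 124 118  93]
bot 67.4 [[206.5, 159.4], [207.0, 161.5], [207.5, 163.6]]
line 102.4 [[206.0, 150.1], [206.5, 152.2], [207.0, 154.3]]
gripbot 155.4 [[205.1, 135.7], [205.7, 137.6], [206.2, 139.6]]
line c2 [[205.2, 137.2], [205.7, 139.2], [206.3, 141.2]]
gripbot c2 [[204.4, 122.2], [204.9, 124.1], [205.4, 126.0]]
```

Emit:
jog_arm([
  [0, 0, -0.012, 0, 0, 0, 1],
  [0, 0, -0.024, 0, 0, 0, 1],
  [0, 0, -0.036, 0, 0, 0, 1],
  [0, 0, -0.042, 0, 0, 0, 1],
  [0, 0, -0.042, 0, 0, 0, 1],
  [0, 0, -0.042, 0, 0, 0, 1],
  [0, 0, -0.042, 0, 0, 0, 1],
  [0, 0, -0.042, 0, 0, 0, 1],
])

```text
clock: 12.33
eef_pos: [554.7, -204.0, 143.6]
eef_rot: [3.141, 0.0, 1.215]
wrist_force: [0.2, -0.3, 4.6]
finger_gap: 13.9
finger_force: 30.0
```

```bash
python3 chk.py | sed -n '1p;29,80p'; python3 -c "
from h import *
for i in range(5):
  cam('scene');s=manip.read_state();print(s['eef_pos'].round(2),s['eef_rot'].round(4),s['wrist_force'].round(1))"
```

```text
[ 554.72272668 -204.00834281  143.63695722] [-0.60338673  0.53035773  4.67141853] [ 0.00225572  0.04539705 -0.08872108]
152 [161  81  89 130 103  82  77  76  94 130 163 168 127]
now
136 [184 155 159  34  10  15  13  18  89 164 167 168 169 169]
137 [192 160 163  44   9  13  12  17  86 175 169 166 166 167]
138 [192 159 170  74   6  13  12  18  92 178 171 166 165 166]
139 [192 158 167  89   4  13  13  17  91 175 169 167 166 164]
140 [186 152 170 171   0  10  10  16  91 171 167 166 166 164]
141 [143 165 166 167  17  11  25  34 102 168 164 164 165 166]
142 [165 164 165 165  99  43  94 120 169 163 162 162 162 164]
143 [164 164 164 165 166  66 123 156 164 162 161 161 161 162]
144 [163 164 162 164 163  63 121 152 161 160 160 161 160 161]
145 [163 163 163 164 163  63 120 141 160 160 159 160 161 161]
146 [164 159 161 165 163  61 119 129 145 160 161 161 161 162]
147 [152 125 131 167 163  51 118 104 130 155 161 162 162 162]
148 [122 127 112 166 165  75 118  89 128 147 163 163 163 163]
149 [108 126 116 135 167  75 118  89 111 139 165 164 164 164]
150 [135 105 122 104 151  77 115  90  95 131 166 1
[... 889 characters left out ...]
 86  50  57 122 123 125 116  79  76 126 123 118  94]
bot 62.1 [[206.6, 160.8], [207.1, 162.9], [207.6, 165.0]]
line 97.1 [[206.1, 151.6], [206.6, 153.6], [207.1, 155.7]]
gripbot 150.1 [[205.3, 137.1], [205.8, 139.1], [206.3, 141.1]]
line c2 [[205.3, 137.2], [205.8, 139.2], [206.3, 141.2]]
gripbot c2 [[204.4, 122.2], [205.0, 124.1], [205.5, 126.0]]
[ 554.68 -204.04  143.61] [3.1409e+00 1.0000e-04 1.2151e+00] [-0.4  0.1  6.4]
[ 554.69 -204.03  143.64] [3.1409 0.     1.2151] [-0.2  0.6  5.1]
[ 554.68 -204.03  143.64] [3.1409e+00 1.0000e-04 1.2151e+00] [-1.2  0.4  5.5]
[ 554.69 -204.02  143.62] [3.1409 0.     1.2151] [0.  0.9 4.9]
[ 554.69 -204.03  143.63] [3.1409 0.     1.2151] [-0.7 -0.4  5.8]
```

```bash
python3 -c "
from cell import manip
print(manip.sign_off())"
```

```text
the job is handed in; nothing more can be done
None
```

I handed the job in at about 13 s, with the long gauge held upright and still between the rig's plates. The scribed line is about level with their top edges (97 mm by arm height, within a pixel in the scene image), and the drag is steady at about 5 N. I did not view a picture of the final state, because my ten were already used.

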